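Close a split bearing housing and hold it for bolting

ROBOT

A 6-joint arm with a two-finger parallel gripper is mounted at the origin on a cart in front of the work surface, level with it; the furniture and walls round the work are solid. World frame = base frame: x ahead of the robot, y to its left, z up, the work surface at z = 0. Lengths are in mm, angles in rad, forces in N, time in s.
With the tool pointing down it reaches from about 250 to 775 mm from the base axis. Payload 4 kg.
Tool frame: the origin (TCP) lies midway between the tips of the shut fingers; the grasp point (between the pads) lies bot.grip_depth behind it (bot.grip_depth is the distance from the TCP to the grasp point, in mm); z points along the fingers, y is the direction in which the jaws open and shut (so a half turn about z gives the same grasp; the last joint's range is limited). The gripper opens to 85 mm and grips with 20 to 120 N. Pads are 22 mm wide; open, the fingers measure 114 mm over their backs; the gripper's body (76 mm by 85 mm) begins 54 mm behind the grasp point. The pads swing forward as they close: fully open they stand 13 mm farther back than shut.
Start: joints at [-1.328, 0.087, 1.371, -0, 1.684, -0.103], TCP at [186.42, -517.46, 231.341] pointing down, gripper open.
Joint ranges: [-3.1, 3.1], [-0.76, 2.03], [0.27, 2.55], [-1.08, 4.22], [0.17, 2.65], [-2.57, 2.57]. Speed limits (rad/s): [2.79, 2.79, 3.14, 3.14, 3.14, 3.14].

INTERFACE

Orientations are given as a unit quaternion [x, y, z, w].
In Python, from bench import bot, camera gives the robot as it stands.
- The arm moves only by the tool apply_moves, never from a script. Its argument "series" is a list of rows, each an object with "gripper": the opening, from -1 (shut) to 1 (fully open); "dp": the shift along the tool's x, y, z in mm, a list of three; "angular": the turn, a rotation vector about the tool's x, y, z in rad, a list of three. A call has 1 to 10 rows; each row is the pose to reach, as a shift and turn from the pose commanded when the call began, along the tool's axes at that moment; what a row does not reach only later rows make up. A row lasts 1/10 s, in which the tool goes at most 50 mm and 8.59 degrees, less where a joint would pass 70% of its speed; a pose out of reach is approached as far as the arm can. A call with a gripper value outside its range is refused whole. The fingers move at their own pace and stop on an object; the grip force is fixed at half the most. Time passes only in rows, so rows that repeat a pose let the fingers close. It gives the time, the measured TCP pose, the force and the opening at its end, in the units of the state.
- bot.read_state(): the state, without advancing time (a new reading comes with each control period).
- camera(name): name is "scene" or "top" or "wrist"; returns a dict with "frame" (384x512x3 uint8, blue, green, red), "fovy" (degrees; the focal length in pixels is half the picture's height over the tangent of half this angle, whatever the lens; pixels are square), "cx", "cy" (the principal point, pixels), "R" (3x3) and "t" (3): a world point X has camera coordinates R X + t. Camera axes: x right, y down, z forward; pixel columns grow to the right and rows downward; lengths in mm; the calibration is good to about 2 mm. A picture is of the moment at which its call begins. There is no depth.
- bot.sign_off(): hands the job in, once; it reports no verdict.
The state is a dict: "time": time; "q": joint angles; "joint_vel": joint speeds; "tau": joint torques, N m; "position": TCP position; "eef_rot": TCP orientation; "contact_force": force on the tool from outside, world axes, zero at the start; "torque": the same for the moment, N m; "width": finger opening in mm.
Only numpy, scipy, OpenCV 4.12 (cv2) and the standard library are available. Lean on these libraries where they do the work, as an engineer would, in place of code of your own. Each camera call takes 0.05 s, during which the arm holds its last target.

TASK

Close this split bearing housing so that I can bolt it: with the upper half still off, press the bearing in the lower half straight down until it is fully home. Then pick up the upper half by its rib, set it over the two dowels until the halves meet flush, and finish still holding it there, pressing down firmly (about 20 N) without letting go. Do not shift the two bolts and the spanner that lie ready.

Things in the scene. Friction and masses are not known exactly. Their poses are not given: they have to be found in the camera images.
- lower_half: Lower half of the housing, fixed to the worktop: grey casting 120 (x) x 64 (y) x 40 mm high with a bright machined top (the joint face), on a foot 150 x 76 x 10 mm. Two steel dowels stand on its top, the bearing between them. It may stand on either side of the work, turned. Origin: centre of the underside; x along the long side through both dowels, z up.
- joint_face (a point): Centre of the lower half's joint face (40 mm above the worktop), midway between the dowels. Axes as the lower half.
- dowel_a_tip (a point): Tip of the +x dowel of the lower half. The dowels are 10 mm in diameter, stand on the long axis 46 mm either side of the centre and rise 18 mm above the joint face; the last 8 mm taper to a 4 mm tip.
- dowel_b_tip (a point): Tip of the dowel on the -x side of the lower half, 18 mm above the joint face.
- bearing_top (a point): Centre of the flat closed top of the bearing, a round steel cartridge 44 mm in diameter. It starts 9 to 12 mm proud of the joint face; fully home, on its stop, 4 mm still stand proud (they fit into the upper half's recess). It slides straight down against about 6 N of friction, stays where it is left and cannot go past the stop.
- bearing (a joint): How far the bearing is pressed in, m: starts at 0 to 0.003, 0.008 on its stop.
- rib_centre (a point): Centre of the lifting rib of the loose upper half, 37 mm above its underside. The rib is 60 mm long (x), 26 mm wide (y; grip across this) and 30 mm high, from 22 to 52 mm above the underside. Axes: x along the long side of the upper half, z up.
- upper_joint_face (a point): Centre of the upper half's underside, midway between its dowel holes, 37 mm below the rib's centre; it meets the joint face when closed. Through holes 46 mm either side along x take the dowels with 2 mm of play in diameter (12 mm wide in the lowest 6 mm, 14 mm above). A round recess 50 mm wide, 6 mm deep clears a bearing that is home, and no other.
- upper_half: The loose upper half: grey plate 120 (x) x 64 (y) x 22 mm with a rib on top, about 0.35 kg, lying flat with the rib upward. It fits on the lower half either way round. Origin at the centre of its underside.
- hex_bolt_1: Steel hex bolt, 50 mm long, lying on the worktop near the robot; leave alone.
- hex_bolt_2: A second like it beside it; leave alone.
- spanner_13: Steel spanner, 220 mm long, 6 mm thick, lying beyond the work; leave alone.

How it is judged (in metres and radians):
On the way, in this order (a step that is already met when the one before it is completed fails the run):
1. the bearing is pressed home while the upper half is still well away (value of joint bearing above 0.007 m and distance between upper_joint_face and joint_face above 0.05 m), for 0.2 s.
2. the upper half sits on both dowels, flush on the lower half (horizontal distance between upper_joint_face and joint_face below 0.0025 m and z of upper_joint_face in the frame of lower_half below 0.0415 m and angle between the z axis of upper_joint_face and the z axis of lower_half, either way round below 0.03 rad and angle between the x axis of upper_joint_face and the x axis of lower_half, either way round below 0.06 rad), for 0.2 s.
At the end, for the whole second after the job is handed in: Through the last second the upper half sits on both dowels, joint faces within 1.5 mm, centred within 2.5 mm, level within 0.03 rad; the bearing is pressed in over 7 mm; the fingers hold the upper half (over 5 N) and the halves are pressed together with over 12 N (all of step 2 and value of joint bearing above 0.007 m and contact force between upper_half and lower_half above 12 N and contact force between the fingers and upper_half above 5 N); the arm keeps its last pose, push and grip.
It fails at once if the first bolt shifted by more than 2 cm (distance of hex_bolt_1 from where it was at the start of the episode above 0.02 m).
It fails at once if the second bolt shifted by more than 2 cm (distance of hex_bolt_2 from where it was at the start of the episode above 0.02 m).
It fails at once if the spanner shifted by more than 2 cm (distance of spanner_13 from where it was at the start of the episode above 0.02 m).
It also fails if it takes over 48 s, if anything falls off the work surface, if the arm or the gripper's body presses on something with over 40 N, if the wrist force passes 120 N, or if a joint passes its speed limit or range.

## Working session

There is one attempt and no reset: what is moved stays moved. The work goes in short steps, Python scripts to look and compute and a tool call to move; the robot and the scene stay as the last step left them, time stands still between calls to the robot, and variables do not carry over. Pictures are saved under pics/ and viewed, and the job is handed in when it is done.

Besides the shell and the picture viewer there is one more tool, called after ">>>" by a JSON object that holds its "op" and its "data", one argument or row to a line. apply_moves: Moves the arm, as the interface text tells. Its arguments: {"type":"object","properties":{"series":{"type":"array","items":{"type":"object","properties":{"gripper":{"type":"number"},"dp":{"type":"array","items":{"type":"number"}},"angular":{"type":"array","items":{"type":"number"}}}}}},"required":["series"]}

```bash
mkdir -p pics; ls; python3 - <<'E'
from bench import bot,camera
import cv2,numpy as np
s=bot.read_state();print(s,bot.grip_depth)
for n in("scene","top","wrist"):
    c=camera(n);cv2.imwrite(f"pics/{n}0.png",c["frame"]);np.savez(f"pics/{n}0.npz",**c)
    print(n,c["fovy"],c["cx"],c["cy"],c["R"],c["t"])
E
```

```text
pics
{'time': 0.0, 'q': array([-1.32811145e+00,  8.79493468e-02,  1.37228482e+00, -2.86674095e-05,
        1.68361716e+00, -1.03097518e-01]), 'joint_vel': array([-0.00140563, -0.00013576,  0.00056521, -0.00019703, -0.00018244,
        0.0004763 ]), 'tau': array([ 2.00574277e-04, -3.51865339e+01, -3.13265920e+01, -1.14053712e-04,
        1.09779864e-02,  5.16937192e-06]), 'position': array([ 186.27706003, -516.94835777,  230.12672508]), 'eef_rot': array([ 9.85091155e-01,  1.72029475e-01, -9.29662959e-05, -1.12559381e-03]), 'contact_force': array([-0.34591962, -0.22386974,  0.35630362]), 'torque': array([0.01020289, 0.07939572, 0.0095919 ]), 'width': 85.15695067891585} 18.700000000000003
scene 46.16999475398026 255.57946506008508 192.52523855485606 [[ 0.67221077 -0.73999299  0.02330352]
 [-0.36277923 -0.35666093 -0.86092056]
 [ 0.64538663  0.57026604 -0.50820541]] [-351.81434329  278.66583073  502.41787617]
top 44.08842757153351 259.4814591329494 196.82902523165927 [[-0.01552418 -0.9998582   0.00652602]
 [-0.98441554  0.01414032 -0.17528862]
 [ 0.17517148 -0.00914553 -0.98449546]] [ 63.05633014 547.21317637 982.82137143]
wrist 61.62802322626084 254.2663742528257 189.6966586091757 [[ 0.33837482 -0.94100843 -0.00236876]
 [-0.90646567 -0.32662741  0.26764628]
 [-0.25263111 -0.08841757 -0.96351433]] [-548.91438031  -35.3655515   379.10488818]
```

View pics/top0.png

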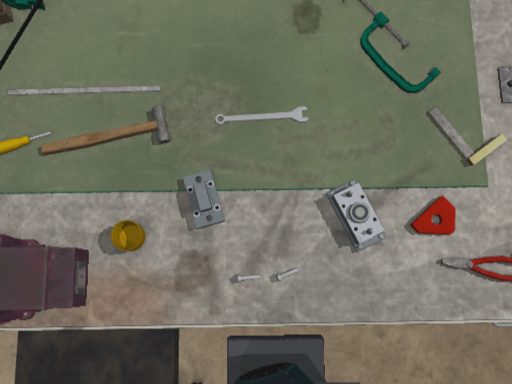

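View pics/scene0.png

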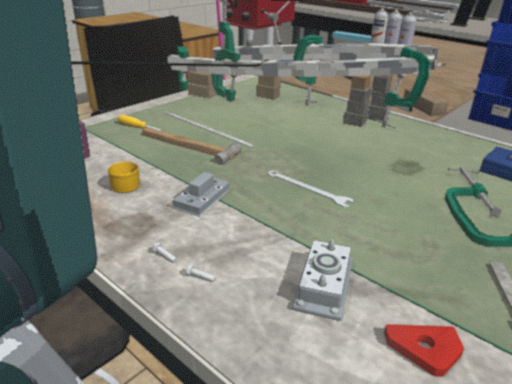

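View pics/wrist0.png

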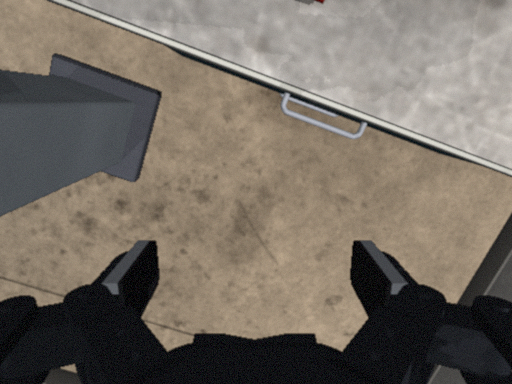

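The top view shows the lower half near (357,213), the upper half near (204,199), the bolts near (245,278) and (285,273), and the spanner at about (262,117). I'll enlarge the two halves.

```bash
python3 - <<'E'
import cv2,numpy as np
t=cv2.imread("pics/top0.png");s=cv2.imread("pics/scene0.png")
def z(im,x,y,w,h,k): return cv2.resize(im[y:y+h,x:x+w],None,fx=k,fy=k,interpolation=cv2.INTER_CUBIC)
cv2.imwrite("pics/z1.png",np.hstack([z(t,317,170,80,90,5),z(t,165,160,80,90,5)]))
cv2.imwrite("pics/z2.png",np.hstack([z(s,285,230,80,90,5),z(s,165,160,80,90,5)]))
E
```

```text
(no output)
```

View pics/z1.png

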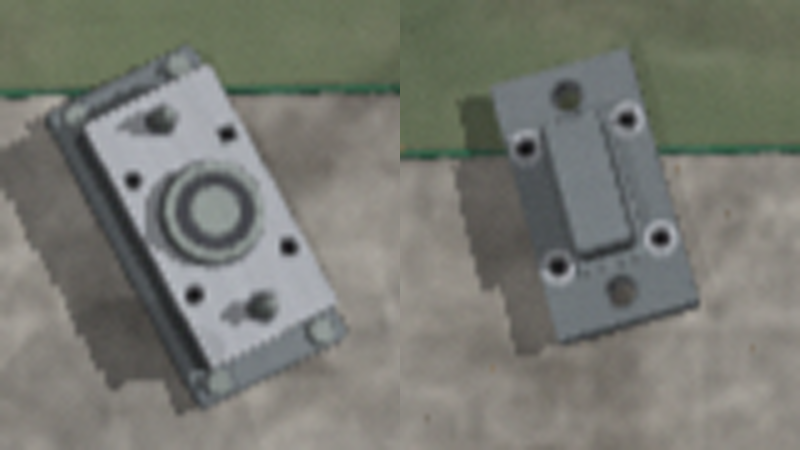

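View pics/z2.png

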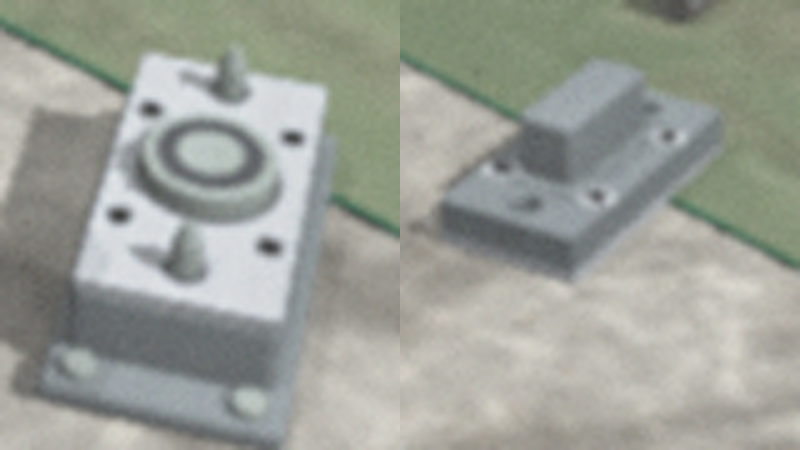

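```bash
cat > h.py <<'E'
import cv2,numpy as np
from scipy.optimize import least_squares
def load(n): return dict(np.load(f"pics/{n}.npz"))
def proj(c,X):
    f=c["frame"].shape[0]/2/np.tan(np.radians(float(c["fovy"]))/2)
    Y=np.atleast_2d(X)@c["R"].T+c["t"]
    return np.c_[f*Y[:,0]/Y[:,2]+c["cx"],f*Y[:,1]/Y[:,2]+c["cy"]]
def ray(c,px,z):
    f=c["frame"].shape[0]/2/np.tan(np.radians(float(c["fovy"]))/2)
    d=c["R"].T@np.array([(px[0]-c["cx"])/f,(px[1]-c["cy"])/f,1]);o=-c["R"].T@c["t"]
    return o+d*(z-o[2])/d[2]
def unz(p,x,y,k=5): return (np.array(p,float)+.5)/k-.5+[x,y]
def place(p,L):
    c,s=np.cos(p[2]),np.sin(p[2]);L=np.atleast_2d(L).astype(float)
    return np.c_[p[0]+c*L[:,0]-s*L[:,1],p[1]+s*L[:,0]+c*L[:,1],L[:,2]]
def fit(obs,p0):
    # obs: list (cam, local pts, pixels)
    r=lambda p:np.concatenate([(proj(c,place(p,L))-P).ravel() for c,L,P in obs])
    s=least_squares(r,p0);return s.x,s.fun.reshape(-1,2)
E
python3 - <<'E'
from h import *
T=load("top0");S=load("scene0")
for c in(T,S):
    pass
lt=unz([(84,125),(208,64),(337,303),(213,368)],317,170)
ut=unz([(92,87),(225,48),(299,302),(161,342)],165,160)
for n,P,z in(("low",lt,40),("up",ut,22)):
    W=np.array([ray(T,p,z) for p in P]);print(n,W.round(1).tolist(),W.mean(0).round(1),[np.linalg.norm(W[i]-W[i-1]).round(1) for i in range(4)])
# order: top-left,top-right,bottom-right,bottom-left; image up=+x world, left=+y
lo=lambda z:np.array([(60,32,z),(60,-32,z),(-60,-32,z),(-60,32,z)])
ls=unz([(145,53),(326,88),(281,320),(75,281)],285,230)
us=unz([(40,205),(173,240),(322,108)],165,160)
Wl=np.array([ray(T,p,40) for p in lt]).mean(0);Wu=np.array([ray(T,p,22) for p in ut]).mean(0)
for n,P,z,W,Ps in(("low",lt,40,Wl,ls),("up",ut,22,Wu,us)):
    L=lo(z)
    p,r=fit([(T,L,P)],[W[0],W[1],.4]);print(n,"top",p.round(3),r.round(1).tolist())
    print("scene pred",proj(S,place(p,L)).round(1).tolist(),Ps.round(1).tolist())
E
```

```text
low [[552.2, -107.6, 40.0], [578.7, -163.5, 40.0], [472.2, -214.0, 40.0], [444.9, -158.7, 40.0]] [ 512. -161.   40.] [np.float64(118.9), np.float64(61.9), np.float64(117.9), np.float64(61.7)]
up [[600.4, 225.6, 22.0], [617.5, 166.0, 22.0], [501.9, 133.0, 22.0], [485.0, 193.8, 22.0]] [551.2 179.6  22. ] [np.float64(119.7), np.float64(62.0), np.float64(120.3), np.float64(63.1)]
low top [ 5.12027e+02 -1.60962e+02  4.45000e-01] [[-0.6, -0.1], [0.2, -0.5], [0.8, 0.2], [-0.3, 0.4]]
scene pred [[312.9, 239.8], [350.3, 247.0], [341.0, 294.4], [298.4, 285.1]] [[313.6, 240.2], [349.8, 247.2], [340.8, 293.6], [299.6, 285.8]]
up top [5.51207e+02 1.79561e+02 2.74000e-01] [[-0.5, 0.0], [0.4, -0.0], [0.2, -0.1], [-0.2, 0.1]]
scene pred [[204.0, 175.2], [228.9, 181.9], [199.0, 207.9], [172.3, 199.7]] [[172.6, 200.6], [199.2, 207.6], [229.0, 181.2]]
```

Both views agree to about 1 px. The lower half is at about (512, -161) with yaw 0.445, and the upper half at about (551, 180) with yaw 0.274. Next I'll move over the bearing.

```bash
cat >> h.py <<'E'
from scipy.spatial.transform import Rotation as Ro
def mv(tgt,head,base=None):
    from bench import bot
    s=bot.read_state()
    if base is None: R=Ro.from_quat(s["eef_rot"]); p=s["position"]
    else: p,h=np.array(base[:3],float),base[3]; R=Ro.from_matrix([[np.cos(h),np.sin(h),0],[np.sin(h),-np.cos(h),0],[0,0,-1]])
    Rt=Ro.from_matrix([[np.cos(head),np.sin(head),0],[np.sin(head),-np.cos(head),0],[0,0,-1]])
    m=R.as_matrix();print("pos",np.round(s["position"],1),"head",round(float(np.arctan2(m[1,0],m[0,0])),4),"t",round(s["time"],2))
    print("dp",R.inv().apply(np.array(tgt)-p).round(1),"ang",(R.inv()*Rt).as_rotvec().round(4),"F",np.round(s["contact_force"],1),"w",round(s["width"],1),"q",np.round(s["q"],2))
E
python3 -c "
from h import *
mv((512,-161,150),.445)"
```

```text
pos [ 186.3 -517.1  230.4] head 0.3457 t 0.15
dp [ 427.1 -224.5   80.8] ang [-0.0018 -0.0003 -0.0993] F [-0.1  1.   1. ] w 85.6 q [-1.33  0.09  1.37  0.    1.68 -0.1 ]
```

>>> {"op": "apply_moves", "data": {
  "series": [
    {"gripper": -1, "dp": [427, -224.5, 30], "angular": [0, 0, -0.1]},
    {"gripper": -1, "dp": [427, -224.5, 30], "angular": [0, 0, -0.1]},
    {"gripper": -1, "dp": [427, -224.5, 30], "angular": [0, 0, -0.1]},
    {"gripper": -1, "dp": [427, -224.5, 30], "angular": [0, 0, -0.1]},
    {"gripper": -1, "dp": [427, -224.5, 30], "angular": [0, 0, -0.1]},
    {"gripper": -1, "dp": [427, -224.5, 30], "angular": [0, 0, -0.1]},
    {"gripper": -1, "dp": [427, -224.5, 30], "angular": [0, 0, -0.1]},
    {"gripper": -1, "dp": [427, -224.5, 30], "angular": [0, 0, -0.1]},
    {"gripper": -1, "dp": [427, -224.5, 30], "angular": [0, 0, -0.1]},
    {"gripper": -1, "dp": [427, -224.5, 30], "angular": [0, 0, -0.1]}
  ]
}}

```text
time: 1.15
position: [513.4, -158.6, 200.6]
eef_rot: [0.975, 0.222, -0.0, -0.001]
contact_force: [1.0, -0.2, -0.5]
width: -0.0
```

```bash
python3 -c "
from h import *
mv((512,-161,150),.445)"
```

```text
pos [ 513.4 -158.6  200.6] head 0.4484 t 1.15
dp [-2.3  1.6 50.6] ang [-0.0011 -0.0001  0.0034] F [ 1.  -0.2 -0.5] w -0.0 q [-0.41  0.07  1.45  0.    1.62  0.72]
```

```bash
python3 -c "
from h import *
from bench import camera
c=camera('wrist');np.savez('pics/w1.npz',**c)
cv2.imwrite('pics/w1.png',cv2.resize(c['frame'],(800,600),interpolation=cv2.INTER_CUBIC))
mv((512,-161,150),.445)"
```

```text
pos [ 515.7 -155.3  200. ] head 0.452 t 1.2
dp [-6.   3.7 50. ] ang [-0.0037 -0.0035  0.007 ] F [1.7 2.6 0.3] w 0.1 q [-0.4   0.07  1.45  0.01  1.62  0.72]
```

View pics/w1.png

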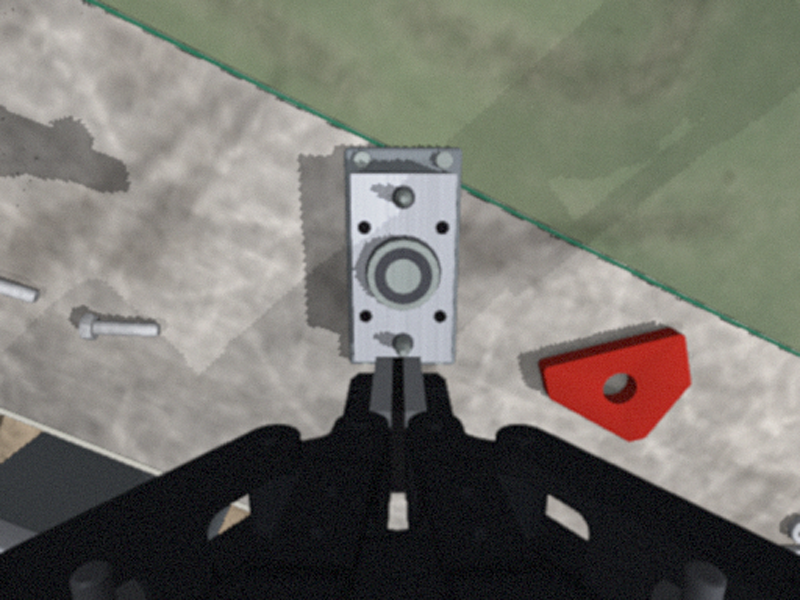

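The wrist view shows the joint face corners (800 px scale) at about (350,173), (456,171), (454,362) and (354,362), and the bearing centre at (403,276).

```bash
python3 -c "
from h import *
from bench import camera
c=camera('wrist');np.savez('pics/w2.npz',**c)
cv2.imwrite('pics/w2.png',cv2.resize(c['frame'][100:240,210:310],None,fx=5,fy=5,interpolation=cv2.INTER_CUBIC))
mv((512,-161,150),.445)
p,h=(512.03,-160.96,.445),0
print(proj(c,place(p,[(60,32,40),(60,-32,40),(-60,-32,40),(-60,32,40),(46,0,58),(-46,0,58),(0,0,50)])).round(1))"
```

```text
pos [ 513.8 -157.9  200.1] head 0.4518 t 1.25
dp [-3.   2.1 50.1] ang [-0.0023 -0.      0.0068] F [ 0.8 -0.6 -0.2] w 0.0 q [-0.4   0.07  1.45  0.    1.62  0.71]
[[224.5 115.1]
 [294.1 115.5]
 [289.5 236.5]
 [226.6 236. ]
 [259.4 132.5]
 [258.3 230.3]
 [258.8 181.3]]
```

View pics/w2.png

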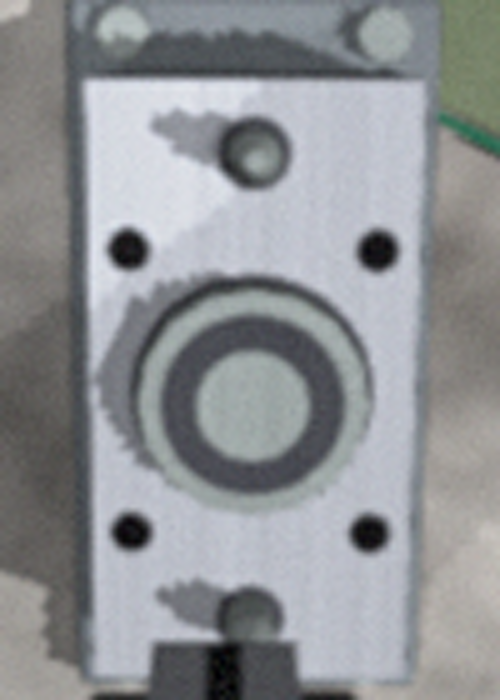

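```bash
python3 -c "
from h import *
c=load('w2');T=load('top0');S=load('scene0')
L=np.array([(60,32,40),(60,-32,40),(-60,-32,40),(-60,32,40),(0,0,50)])
P=unz([(83,80),(427,80),(412,683),(88,680),(252,405)],210,100)
lt=unz([(84,125),(208,64),(337,303),(213,368)],317,170);ls=unz([(145,53),(326,88),(281,320),(75,281)],285,230)
print(fit([(c,L,P)],(512,-161,.44)))
print(fit([(S,L[:4],ls)],(512,-161,.44))[0])
print(fit([(c,L,P),(T,L[:4],lt),(S,L[:4],ls)],(512,-161,.44)))
"
```

```text
(array([ 5.12735128e+02, -1.62083366e+02,  4.48098604e-01]), array([[-0.4660949 , -0.57317354],
       [ 0.38477243, -0.32412868],
       [-0.99282766,  0.05800782],
       [ 0.90609216,  0.36111618],
       [ 0.16250775,  0.57783377]]))
[ 5.12291103e+02 -1.61341449e+02  4.51172795e-01]
(array([ 5.12577530e+02, -1.61815161e+02,  4.47936742e-01]), array([[-0.79222787, -0.55128827],
       [ 0.05650573, -0.29066995],
       [-1.30825543,  0.08476289],
       [ 0.59242715,  0.37843553],
       [-0.16813042,  0.60319592],
       [-0.28131432, -0.27316991],
       [ 0.47500947, -0.79172102],
       [ 1.19650068, -0.10043399],
       [ 0.1182187 ,  0.10303324],
       [-0.17623044, -0.27827735],
       [ 0.97176134, -0.13460419],
       [ 0.98619743,  0.87200236],
       [-0.43769137, -0.56750874]]))
```

>>> {"op": "apply_moves", "data": {
  "series": [
    {"gripper": -1, "dp": [0, 0, 50], "angular": [0, 0, 0]},
    {"gripper": -1, "dp": [0, 0, 90], "angular": [0, 0, 0]},
    {"gripper": -1, "dp": [0, 0, 120], "angular": [0, 0, 0]},
    {"gripper": -1, "dp": [0, 0, 140], "angular": [0, 0, 0]},
    {"gripper": -1, "dp": [0, 0, 140], "angular": [0, 0, 0]},
    {"gripper": -1, "dp": [0, 0, 140], "angular": [0, 0, 0]}
  ]
}}

```text
time: 1.85
position: [511.7, -162.2, 61.5]
eef_rot: [0.975, 0.221, -0.0, 0.0]
contact_force: [-0.5, 0.1, -0.2]
width: -0.2
```

```bash
python3 -c "
from h import *
mv((512.5,-161.6,43),.448)"
```

```text
pos [ 511.7 -162.2   61.5] head 0.4449 t 1.85
dp [ 1.  -0.2 18.5] ang [ 0.      0.0005 -0.0031] F [-0.5  0.1 -0.2] w -0.2 q [-0.41  0.15  1.64 -0.    1.35  0.71]
```

Well positioned. Now I'll press slowly in 2 mm steps.

>>> {"op": "apply_moves", "data": {
  "series": [
    {"gripper": -1, "dp": [1, 0, 6], "angular": [0, 0, 0]},
    {"gripper": -1, "dp": [1, 0, 9], "angular": [0, 0, 0]},
    {"gripper": -1, "dp": [1, 0, 11], "angular": [0, 0, 0]},
    {"gripper": -1, "dp": [1, 0, 13], "angular": [0, 0, 0]},
    {"gripper": -1, "dp": [1, 0, 15], "angular": [0, 0, 0]},
    {"gripper": -1, "dp": [1, 0, 16], "angular": [0, 0, 0]},
    {"gripper": -1, "dp": [1, 0, 17], "angular": [0, 0, 0]},
    {"gripper": -1, "dp": [1, 0, 17], "angular": [0, 0, 0]}
  ]
}}

```text
time: 2.65
position: [513.3, -161.2, 44.9]
eef_rot: [0.975, 0.221, 0.0, 0.0]
contact_force: [-1.6, -0.3, 4.3]
width: -0.1
```

>>> {"op": "apply_moves", "data": {
  "series": [
    {"gripper": -1, "dp": [0, 0, 1], "angular": [0, 0, 0]},
    {"gripper": -1, "dp": [0, 0, 2], "angular": [0, 0, 0]},
    {"gripper": -1, "dp": [0, 0, 2], "angular": [0, 0, 0]},
    {"gripper": -1, "dp": [0, 0, 2], "angular": [0, 0, 0]}
  ]
}}

```text
time: 3.05
position: [513.3, -161.3, 44.0]
eef_rot: [0.975, 0.221, 0.0, 0.0]
contact_force: [-2.5, 1.1, 10.8]
width: -0.2
```

>>> {"op": "apply_moves", "data": {
  "series": [
    {"gripper": -1, "dp": [0, 0, 1], "angular": [0, 0, 0]},
    {"gripper": -1, "dp": [0, 0, 2], "angular": [0, 0, 0]},
    {"gripper": -1, "dp": [0, 0, 2], "angular": [0, 0, 0]},
    {"gripper": -1, "dp": [0, 0, 2], "angular": [0, 0, 0]}
  ]
}}

```text
time: 3.45
position: [513.4, -161.3, 43.9]
eef_rot: [0.975, 0.221, 0.001, 0.001]
contact_force: [-6.8, 2.0, 18.5]
width: 0.3
```

The bearing is on its stop: z stays at about 44 while the force rises to 18 N. I'll raise the tool, then move over the upper half.

>>> {"op": "apply_moves", "data": {
  "series": [
    {"gripper": -1, "dp": [0, 0, -10], "angular": [0, 0, 0]},
    {"gripper": -1, "dp": [0, 0, -50], "angular": [0, 0, 0]},
    {"gripper": -1, "dp": [0, 0, -100], "angular": [0, 0, 0]},
    {"gripper": -1, "dp": [0, 0, -140], "angular": [0, 0, 0]},
    {"gripper": 0.5, "dp": [0, 0, -160], "angular": [0, 0, 0]},
    {"gripper": 1, "dp": [0, 0, -160], "angular": [0, 0, 0]},
    {"gripper": 1, "dp": [0, 0, -160], "angular": [0, 0, 0]}
  ]
}}

```text
time: 4.15
position: [512.8, -161.0, 199.5]
eef_rot: [0.975, 0.221, -0.0, -0.0]
contact_force: [-0.8, 0.6, -0.6]
width: 43.3
```

```bash
python3 -c "
from h import *
from bench import camera
for n in('wrist','scene'):
    c=camera(n);np.savez(f'pics/{n}3.npz',**c)
    cv2.imwrite(f'pics/{n}3.png',cv2.resize(c['frame'],(800,600),interpolation=cv2.INTER_CUBIC))
mv((551.2,179.6,200),.274)"
```

```text
pos [ 512.  -160.7  197.7] head 0.4458 t 4.25
dp [ 182.1 -290.1   -1.9] ang [-0.003   0.0032  0.1718] F [-0.1  0.1 -0.9] w 57.9 q [-0.41  0.07  1.46 -0.    1.62  0.72]
```

View pics/wrist3.png

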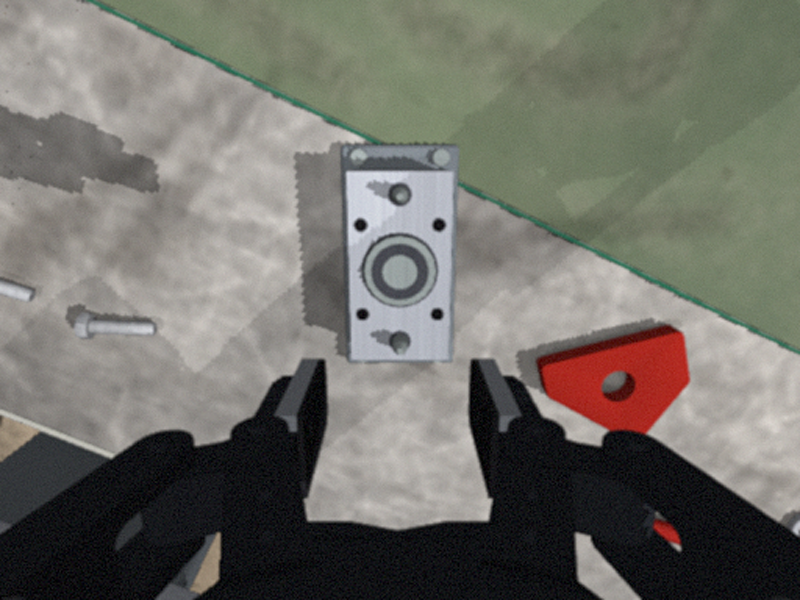

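View pics/scene3.png

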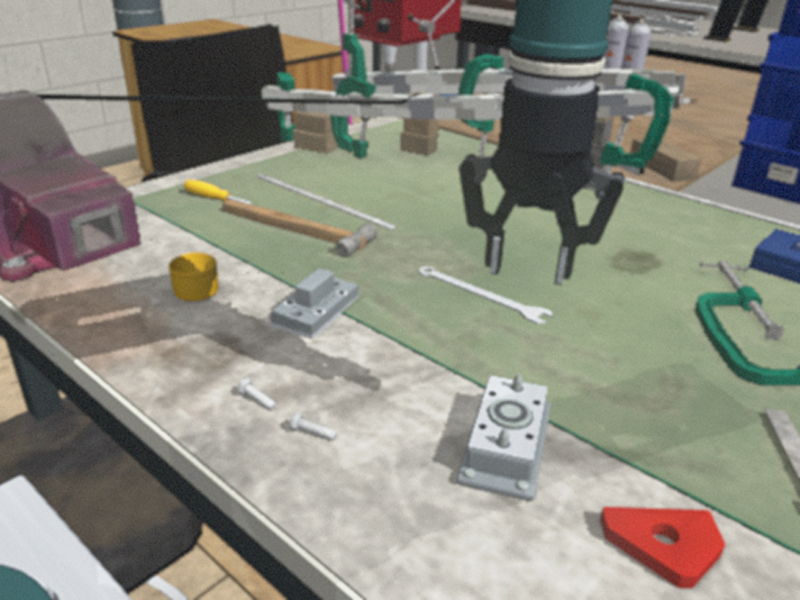

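The bearing shows only a thin rim at (400,270) in the wrist view, so it is home. I'll move over the upper half now.

>>> {"op": "apply_moves", "data": {
  "series": [
    {"gripper": 1, "dp": [182, -290, 0], "angular": [0, 0, 0.172]},
    {"gripper": 1, "dp": [182, -290, 0], "angular": [0, 0, 0.172]},
    {"gripper": 1, "dp": [182, -290, 0], "angular": [0, 0, 0.172]},
    {"gripper": 1, "dp": [182, -290, 0], "angular": [0, 0, 0.172]},
    {"gripper": 1, "dp": [182, -290, 0], "angular": [0, 0, 0.172]},
    {"gripper": 1, "dp": [182, -290, 0], "angular": [0, 0, 0.172]},
    {"gripper": 1, "dp": [182, -290, 0], "angular": [0, 0, 0.172]},
    {"gripper": 1, "dp": [182, -290, 0], "angular": [0, 0, 0.172]},
    {"gripper": 1, "dp": [182, -290, 0], "angular": [0, 0, 0.172]},
    {"gripper": 1, "dp": [182, -290, 0], "angular": [0, 0, 0.172]}
  ]
}}

```text
time: 5.25
position: [551.6, 178.0, 198.8]
eef_rot: [0.991, 0.136, -0.001, 0.0]
contact_force: [0.8, 0.4, -0.2]
width: 85.4
```

```bash
python3 -c "
from h import *
from bench import camera
c=camera('wrist');np.savez('pics/w4.npz',**c)
mv((551.2,179.6,200),.274)
p=(551.2,179.56,.274)
q=proj(c,place(p,[(60,32,22),(60,-32,22),(-60,-32,22),(-60,32,22),(30,13,52),(30,-13,52),(-30,-13,52),(-30,13,52)]));print(q.round(1))
cv2.imwrite('pics/w4.png',cv2.resize(c['frame'][100:240,200:320],None,fx=4,fy=4,interpolation=cv2.INTER_CUBIC))
cv2.imwrite('pics/w4f.png',c['frame'])
"
```

```text
pos [551.8 177.6 199.2] head 0.2721 t 5.3
dp [-0.1 -2.1 -0.8] ang [ 0.0005  0.002  -0.0019] F [-0.7 -0.4  0.3] w 85.6 q [ 0.21  0.16  1.35 -0.    1.63  1.51]
[[219.2 107.3]
 [285.7 107.1]
 [282.9 223.6]
 [222.7 223.7]
 [237.9 142.5]
 [266.8 142.5]
 [266.3 205.9]
 [238.9 205.9]]
```

View pics/w4.png

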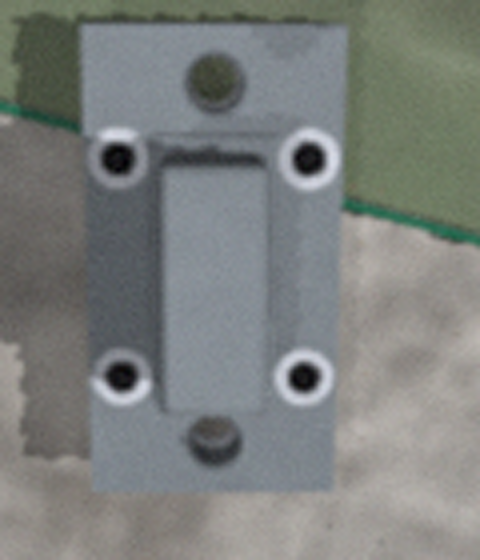

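View pics/w4f.png

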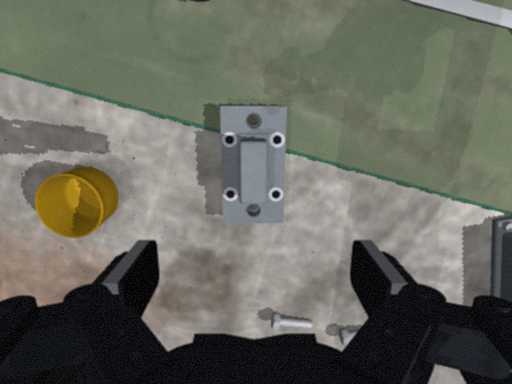

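```bash
python3 -c "
from h import *
c=load('w4');T=load('top0');S=load('scene0')
L=np.array([(60,32,22),(60,-32,22),(-60,-32,22),(-60,32,22),(30,13,52),(30,-13,52),(-30,-13,52),(-30,13,52)])
P=unz([(80,24),(348,26),(333,491),(93,490),(163,167),(267,167),(266,411),(163,411)],200,100,4)
p,r=fit([(c,L,P)],(551,179,.27));print(p,r.round(1).tolist())
p,r=fit([(c,L[:4],P[:4])],(551,179,.27));print(p)
us=unz([(40,205),(173,240),(322,108)],165,160)
print(fit([(S,L[[3,2,1]],us)],(551,179,.27)))
mv((551.2,179.3,37-18.7),.272)
"
```

```text
[5.53071090e+02 1.79465890e+02 2.68895265e-01] [[0.4, -0.4], [0.0, -0.7], [0.3, -0.2], [0.1, -0.1], [-1.7, -0.9], [1.3, -0.8], [0.6, 1.8], [-1.1, 1.7]]
[5.52643420e+02 1.79572606e+02 2.68461264e-01]
(array([5.51238445e+02, 1.79587718e+02, 2.88701891e-01]), array([[-0.04764418, -0.67411384],
       [ 0.33517026,  0.24011156],
       [-0.32061393,  0.51625385]]))
pos [551.8 177.6 199.2] head 0.2721 t 5.3
dp [  0.2  -1.9 180.9] ang [0.0005 0.002  0.0001] F [-0.7 -0.4  0.3] w 85.6 q [ 0.21  0.16  1.35 -0.    1.63  1.51]
```

>>> {"op": "apply_moves", "data": {
  "series": [
    {"gripper": 1, "dp": [0.5, -2, 50], "angular": [0, 0, 0]},
    {"gripper": 1, "dp": [0.5, -2, 95], "angular": [0, 0, 0]},
    {"gripper": 1, "dp": [0.5, -2, 130], "angular": [0, 0, 0]},
    {"gripper": 1, "dp": [0.5, -2, 155], "angular": [0, 0, 0]},
    {"gripper": 1, "dp": [0.5, -2, 168], "angular": [0, 0, 0]},
    {"gripper": 1, "dp": [0.5, -2, 175], "angular": [0, 0, 0]},
    {"gripper": 1, "dp": [0.5, -2, 175], "angular": [0, 0, 0]},
    {"gripper": 1, "dp": [0.5, -2, 175], "angular": [0, 0, 0]}
  ]
}}

```text
time: 6.1
position: [553.4, 181.0, 27.1]
eef_rot: [0.991, 0.136, 0.002, -0.0]
contact_force: [0.5, -0.6, 1.2]
width: 85.0
```

```bash
python3 -c "
from h import *
from bench import camera
c=camera('scene');np.savez('pics/s5.npz',**c)
cv2.imwrite('pics/s5.png',cv2.resize(c['frame'][100:260,120:330],None,fx=3.5,fy=3.5,interpolation=cv2.INTER_CUBIC))
c=camera('wrist');cv2.imwrite('pics/w5.png',c['frame'])
mv((551.8,179.4,23.5),.271)
"
```

```text
pos [553.5 181.3  27.3] head 0.2737 t 6.2
dp [-2.1  1.4  3.8] ang [ 0.0003 -0.0037  0.0027] F [ 0.1  0.8 -0.8] w 85.5 q [ 0.22  0.28  1.56 -0.    1.29  1.52]
```

View pics/s5.png

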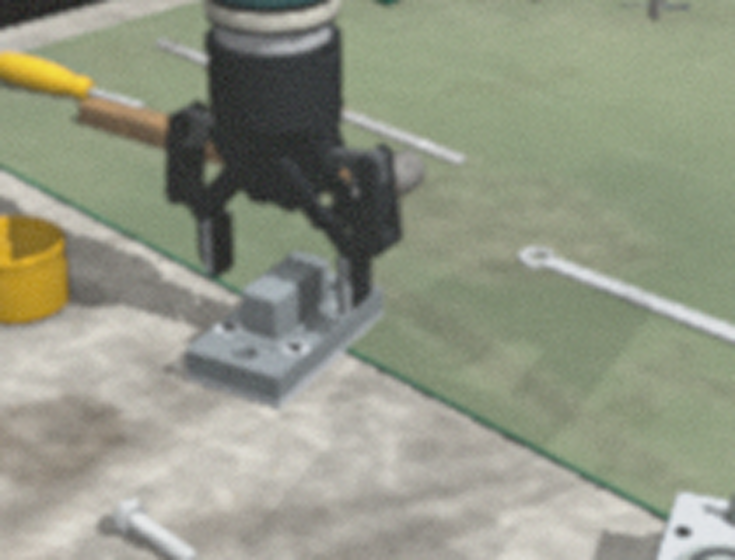

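View pics/w5.png

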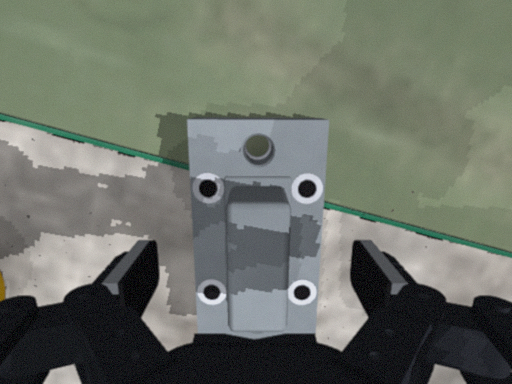

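>>> {"op": "apply_moves", "data": {
  "series": [
    {"gripper": 1, "dp": [-1.5, 1.7, 3], "angular": [0, 0, 0]},
    {"gripper": 1, "dp": [-1.5, 1.7, 3], "angular": [0, 0, 0]},
    {"gripper": -1, "dp": [-1.5, 1.7, 3], "angular": [0, 0, 0]},
    {"gripper": -1, "dp": [-1.5, 1.7, 3], "angular": [0, 0, 0]},
    {"gripper": -1, "dp": [-1.5, 1.7, 3], "angular": [0, 0, 0]},
    {"gripper": -1, "dp": [-1.5, 1.7, 3], "angular": [0, 0, 0]},
    {"gripper": -1, "dp": [-1.5, 1.7, 3], "angular": [0, 0, 0]},
    {"gripper": -1, "dp": [-1.5, 1.7, 3], "angular": [0, 0, 0]},
    {"gripper": -1, "dp": [-1.5, 1.7, 3], "angular": [0, 0, 0]},
    {"gripper": -1, "dp": [-1.5, 1.7, 3], "angular": [0, 0, 0]}
  ]
}}

```text
time: 7.2
position: [551.3, 179.2, 22.4]
eef_rot: [0.991, 0.136, 0.0, -0.0]
contact_force: [1.1, 0.9, 1.3]
width: 25.1
```

```bash
python3 -c "
from h import *
from bench import camera
mv((551.8,179.4,23.5),.271)
c=camera('wrist');np.savez('pics/w6.npz',**c);cv2.imwrite('pics/w6.png',cv2.resize(c['frame'],(800,600),interpolation=cv2.INTER_CUBIC))
mv((551.8,179.4,23.5),.271)
"
```

```text
pos [551.3 179.2  22.4] head 0.2738 t 7.2
dp [ 0.6 -0.1 -1.1] ang [ 0.     -0.0005  0.0028] F [1.1 0.9 1.3] w 25.1 q [0.22 0.28 1.57 0.   1.29 1.51]
pos [551.3 179.2  22.5] head 0.2739 t 7.25
dp [ 0.5 -0.1 -1. ] ang [-0.     -0.0006  0.0029] F [0.6 1.  0.7] w 24.9 q [0.22 0.28 1.57 0.   1.29 1.51]
```

View pics/w6.png

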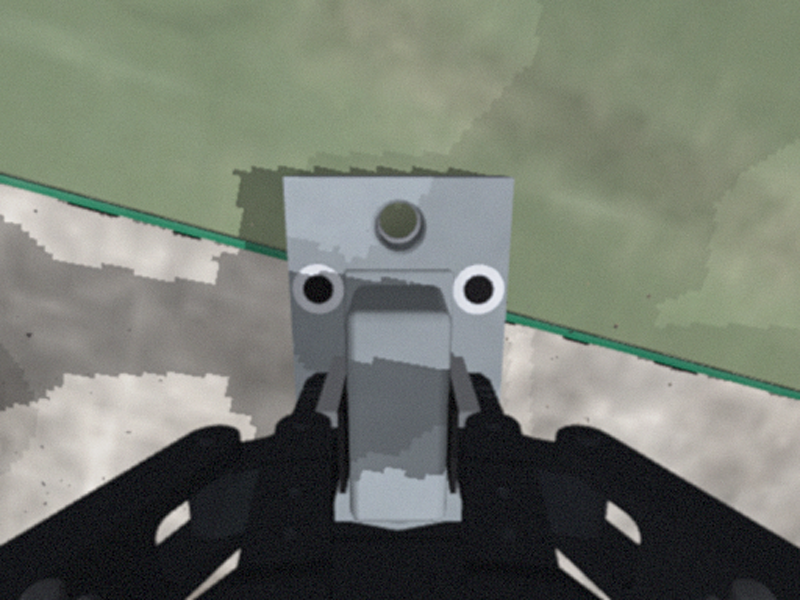

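Gripped at 25 mm width. The front plate corners are at (283,176) and (515,178), and the hole is at (400,222). I'll work out the part's offset in the hand.

```bash
python3 -c "
from h import *
c=load('w6')
L=np.array([(60,32,22),(60,-32,22),(46,0,22)])
P=(np.array([(283,176),(515,178),(400,222)])+.5)*.64-.5
p,r=fit([(c,L,P)],(551,179,.27));print(p,r.round(1).tolist())
h=.2738;d=p[:2]-[551.3,179.2];print('tool offs',d@[np.cos(h),np.sin(h)],d@[np.sin(h),-np.cos(h)])
for z in (0,22,26):print(z,ray(c,P[0],z),ray(c,P[1],z))
"
```

```text
[5.53373001e+02 1.79677839e+02 2.66183669e-01] [[0.8, -1.0], [-0.3, -1.2], [-0.6, 2.3]]
tool offs 2.1249858901465144 0.10048271743579448
0 [600.25425337 231.08029791   0.        ] [619.73210795 159.26375707   0.        ]
22 [602.31613535 226.58686999  22.        ] [619.20802046 164.30502313  22.        ]
26 [602.69102299 225.7698831   26.        ] [619.11273182 165.22161696  26.        ]
```

>>> {"op": "apply_moves", "data": {
  "series": [
    {"gripper": -1, "dp": [0, 0, -5], "angular": [0, 0, 0]},
    {"gripper": -1, "dp": [0, 0, -20], "angular": [0, 0, 0]},
    {"gripper": -1, "dp": [0, 0, -50], "angular": [0, 0, 0]},
    {"gripper": -1, "dp": [0, 0, -85], "angular": [0, 0, 0]},
    {"gripper": -1, "dp": [0, 0, -110], "angular": [0, 0, 0]},
    {"gripper": -1, "dp": [0, 0, -120], "angular": [0, 0, 0]},
    {"gripper": -1, "dp": [0, 0, -120], "angular": [0, 0, 0]},
    {"gripper": -1, "dp": [0, 0, -120], "angular": [0, 0, 0]}
  ]
}}

```text
time: 8.05
position: [550.1, 178.8, 140.8]
eef_rot: [0.991, 0.136, -0.001, 0.0]
contact_force: [-0.3, 0.2, -3.5]
width: 25.3
```

```bash
python3 -c "
from h import *
mv((511.4,-162.1,140),.448)
"
```

```text
pos [550.1 178.8 140.8] head 0.2737 t 8.05
dp [-129.4  317.7    1.2] ang [-0.0002  0.0027 -0.1743] F [-0.3  0.2 -3.5] w 25.3 q [ 0.22  0.19  1.44 -0.    1.52  1.51]
```

>>> {"op": "apply_moves", "data": {
  "series": [
    {"gripper": -1, "dp": [-8, 20, 0], "angular": [0, 0, -0.01]},
    {"gripper": -1, "dp": [-24, 60, 0], "angular": [0, 0, -0.03]},
    {"gripper": -1, "dp": [-42, 104, 0], "angular": [0, 0, -0.06]},
    {"gripper": -1, "dp": [-60, 148, 0], "angular": [0, 0, -0.09]},
    {"gripper": -1, "dp": [-78, 192, 0], "angular": [0, 0, -0.11]},
    {"gripper": -1, "dp": [-96, 236, 0], "angular": [0, 0, -0.13]},
    {"gripper": -1, "dp": [-112, 275, 0], "angular": [0, 0, -0.15]},
    {"gripper": -1, "dp": [-123, 302, 0], "angular": [0, 0, -0.165]},
    {"gripper": -1, "dp": [-129.5, 317.5, 0], "angular": [0, 0, -0.174]},
    {"gripper": -1, "dp": [-129.5, 317.5, 0], "angular": [0, 0, -0.174]}
  ]
}}

```text
time: 9.05
position: [510.4, -163.6, 139.5]
eef_rot: [0.975, 0.22, -0.002, -0.001]
contact_force: [-0.5, -0.2, -3.1]
width: 25.2
```

>>> {"op": "apply_moves", "data": {
  "series": [
    {"gripper": -1, "dp": [0, 0, 0], "angular": [0, 0, 0]},
    {"gripper": -1, "dp": [0, 0, 0], "angular": [0, 0, 0]},
    {"gripper": -1, "dp": [0, 0, 0], "angular": [0, 0, 0]},
    {"gripper": -1, "dp": [0, 0, 0], "angular": [0, 0, 0]}
  ]
}}

```text
time: 9.45
position: [512.3, -160.7, 142.2]
eef_rot: [0.975, 0.223, -0.0, -0.0]
contact_force: [-0.5, -0.1, -2.9]
width: 24.8
```

```bash
python3 -c "
from h import *
from bench import camera
mv((511.4,-162.1,140),.448)
for n in('wrist','scene','top'):
    c=camera(n);np.savez(f'pics/{n}7.npz',**c);f=c['frame']
    if n!='wrist': x,y=(260,160) if n=='scene' else (310,150);f=f[y:y+140,x:x+120]
    cv2.imwrite(f'pics/{n}7.png',cv2.resize(f,(800,600) if n=='wrist' else (480,560),interpolation=cv2.INTER_CUBIC))
"
```

```text
pos [ 512.3 -160.7  142.2] head 0.4492 t 9.45
dp [-1.4  0.8  2.2] ang [-0.0003  0.0002  0.0012] F [-0.5 -0.1 -2.9] w 24.8 q [-0.41  0.09  1.54  0.    1.51  0.71]
```

View pics/wrist7.png

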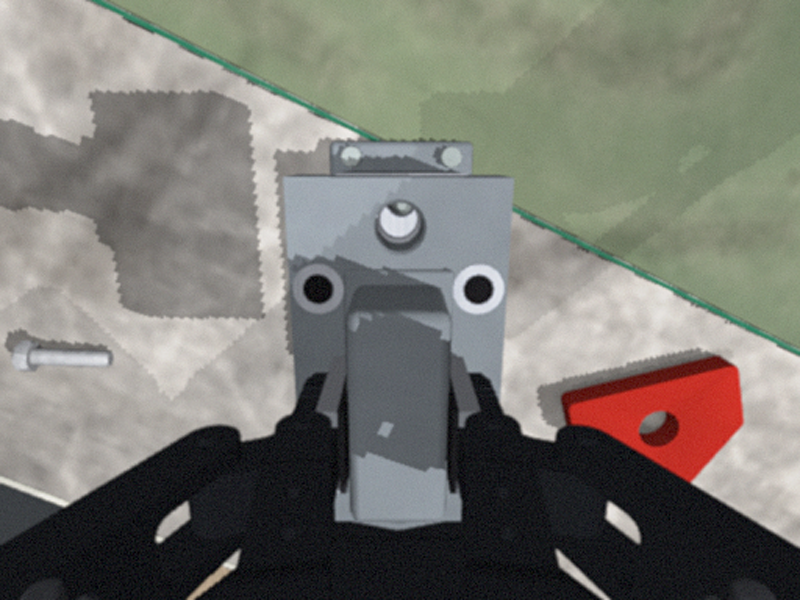

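View pics/scene7.png

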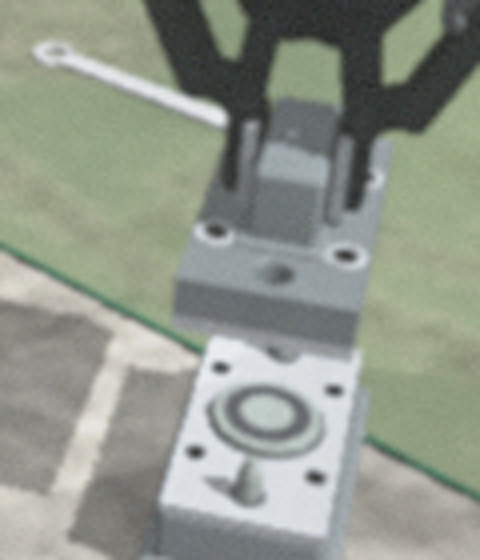

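View pics/top7.png

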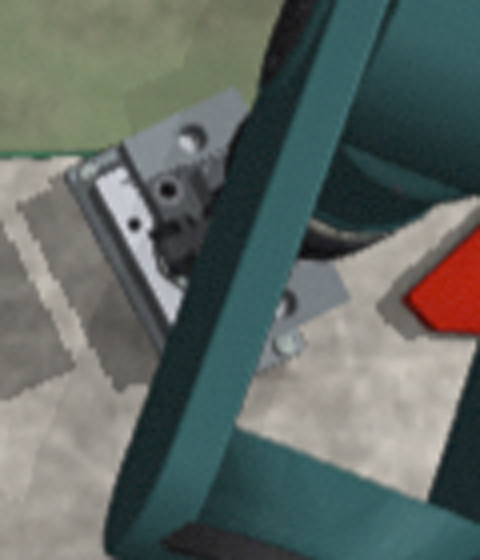

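>>> {"op": "apply_moves", "data": {
  "series": [
    {"gripper": -1, "dp": [0, 0, 20], "angular": [0, 0, 0]},
    {"gripper": -1, "dp": [0, 0, 40], "angular": [0, 0, 0]},
    {"gripper": -1, "dp": [0, 0, 50], "angular": [0, 0, 0]},
    {"gripper": -1, "dp": [0, 0, 50], "angular": [0, 0, 0]},
    {"gripper": -1, "dp": [0, 0, 50], "angular": [0, 0, 0]},
    {"gripper": -1, "dp": [0, 0, 50], "angular": [0, 0, 0]},
    {"gripper": -1, "dp": [0, 0, 50], "angular": [0, 0, 0]},
    {"gripper": -1, "dp": [0, 0, 50], "angular": [0, 0, 0]}
  ]
}}

```text
time: 10.4
position: [512.7, -161.9, 93.3]
eef_rot: [0.975, 0.222, 0.001, 0.001]
contact_force: [0.8, -0.4, -3.8]
width: 25.1
```

```bash
python3 -c "
from h import *
from bench import camera
mv((511.4,-162.1,140),.448)
for n in('wrist','scene'):
    c=camera(n);np.savez(f'pics/{n}8.npz',**c);f=c['frame']
    x,y=(270,190) if n=='scene' else (160,70);w,h=(110,120) if n=='scene' else (200,150)
    f=f[y:y+h,x:x+w];k=5 if n=='scene' else 4
    cv2.imwrite(f'pics/{n}8.png',cv2.resize(f,None,fx=k,fy=k,interpolation=cv2.INTER_CUBIC))
mv((511.4,-162.1,140),.448)
"
```

```text
pos [ 512.7 -161.9   93.3] head 0.4478 t 10.4
dp [ -1.3  -0.3 -46.7] ang [ 0.0014 -0.0011 -0.0002] F [ 0.8 -0.4 -3.8] w 25.1 q [-0.41  0.13  1.61 -0.    1.41  0.71]
pos [ 512.5 -161.8   92.8] head 0.4478 t 10.5
dp [ -1.1  -0.1 -47.2] ang [ 0.0007 -0.0006 -0.0002] F [ 0.2 -0.1 -2. ] w 25.4 q [-0.41  0.13  1.61 -0.    1.41  0.71]
```

View pics/wrist8.png

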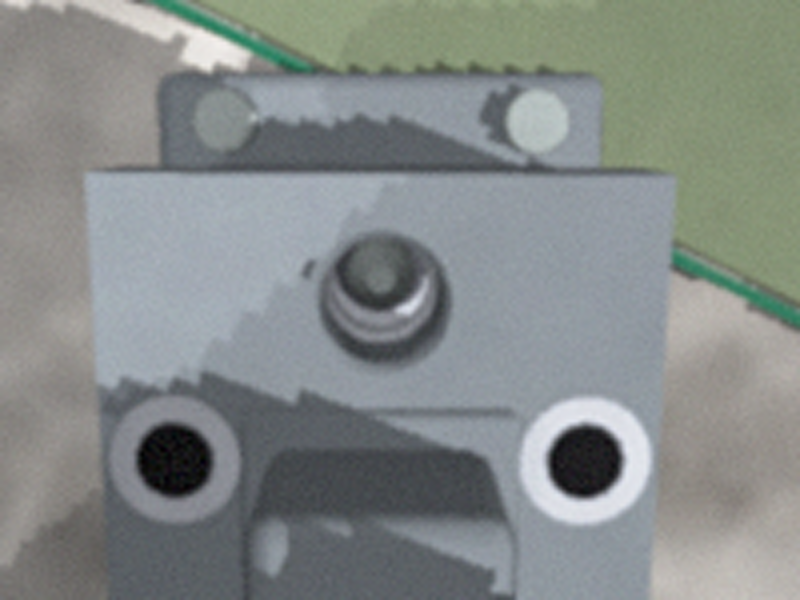

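View pics/scene8.png

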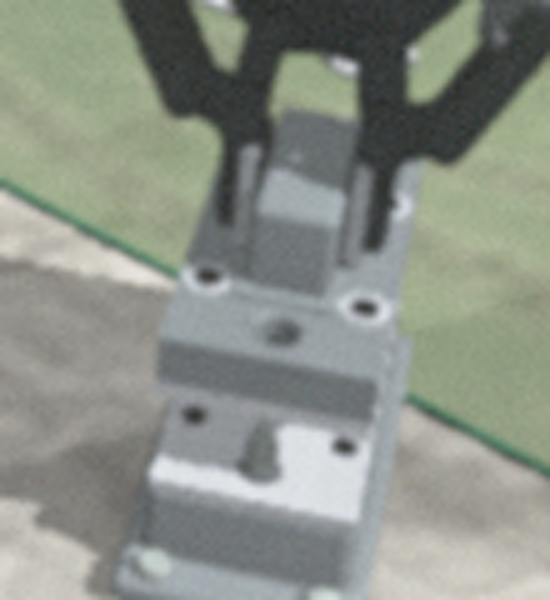

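The wrist view shows the dowel through the hole, with the hole rim centre at crop (386,297) and the dowel tip at about (378,278). I'll compute the relative offset from both views.

```bash
python3 -c "
from h import *
c=load('wrist8');s=load('scene8');h=.448
ex=np.array([np.cos(h),np.sin(h)]);ey=np.array([-np.sin(h),np.cos(h)])
W=lambda p,z:ray(c,unz([p],160,70,4)[0],z)[:2]
Z=lambda p,z:ray(s,unz([p],270,190,5)[0],z)[:2]
def sh(n,d):print(n,'along %.1f left %.1f'%(d@ex,d@ey))
zt=92.5
sh('W dowel-hole',W((378,278),58)-W((386,297),zt))
fc=(W((86,172),zt)+W((676,172),zt))/2; sh('W dowel - frontedge(+14 expected 0)',W((378,278),58)-fc+14*ex)
ff=(W((160,72),10)+W((602,72),10))/2; sh('W foot edge - plate edge -15',ff-fc-15*ex)
sh('hole-frontedge+14',W((386,297),zt)-fc+14*ex)
fs=(Z((160,345),zt)+Z((378,378),zt))/2; js=(Z((150,487),40)+Z((358,520),40))/2
sh('S jf edge - plate edge',js-fs); sh('S dowel - plate edge',Z((265,425),58)-fs-14*ex)
sh('S dowel-hole',Z((265,425),58)-Z((283,332),zt))
print(fc,fs,W((378,278),58),Z((265,425),58),W((676,172),zt)-W((86,172),zt),Z((378,378),zt)-Z((160,345),zt))
"
```

```text
W dowel-hole along -1.8 left 0.9
W dowel - frontedge(+14 expected 0) along -1.4 left 0.3
W foot edge - plate edge -15 along -1.6 left -0.2
hole-frontedge+14 along 0.4 left -0.5
S jf edge - plate edge along -1.5 left -1.1
S dowel - plate edge along -0.8 left -0.4
S dowel-hole along -1.5 left 1.6
[ 568.55779403 -135.22202609] [ 458.60355866 -186.78096839] [ 554.50949596 -141.60791165] [ 470.69131157 -181.39335695] [ 27.76127058 -57.89203879] [ 31.28942812 -53.79132706]
```

All estimates agree: shift by -1.5 mm along x, with no sideways correction. I'll descend gently.

>>> {"op": "apply_moves", "data": {
  "series": [
    {"gripper": -1, "dp": [-1.5, 0, 0], "angular": [0, 0, 0]},
    {"gripper": -1, "dp": [-1.5, 0, 5], "angular": [0, 0, 0]},
    {"gripper": -1, "dp": [-1.5, 0, 9], "angular": [0, 0, 0]},
    {"gripper": -1, "dp": [-1.5, 0, 12], "angular": [0, 0, 0]},
    {"gripper": -1, "dp": [-1.5, 0, 15], "angular": [0, 0, 0]},
    {"gripper": -1, "dp": [-1.5, 0, 17], "angular": [0, 0, 0]},
    {"gripper": -1, "dp": [-1.5, 0, 18], "angular": [0, 0, 0]},
    {"gripper": -1, "dp": [-1.5, 0, 18], "angular": [0, 0, 0]}
  ]
}}

```text
time: 11.3
position: [510.8, -162.3, 74.1]
eef_rot: [0.975, 0.222, -0.0, -0.0]
contact_force: [0.1, 0.3, -2.9]
width: 25.3
```

```bash
python3 -c "
from h import *
from bench import camera
c=camera('wrist');np.savez(f'pics/w9.npz',**c);f=c['frame'][70:220,160:360]
cv2.imwrite(f'pics/w9.png',cv2.resize(f,None,fx=4,fy=4,interpolation=cv2.INTER_CUBIC))
mv((511.4,-162.1,62.4),.448)
"
```

```text
pos [ 511.  -162.3   74.3] head 0.4478 t 11.35
dp [ 0.5  0.  11.9] ang [ 0.0001 -0.     -0.0002] F [-0.6  0.3 -3.5] w 25.3 q [-0.41  0.14  1.63 -0.    1.37  0.71]
```

View pics/w9.png

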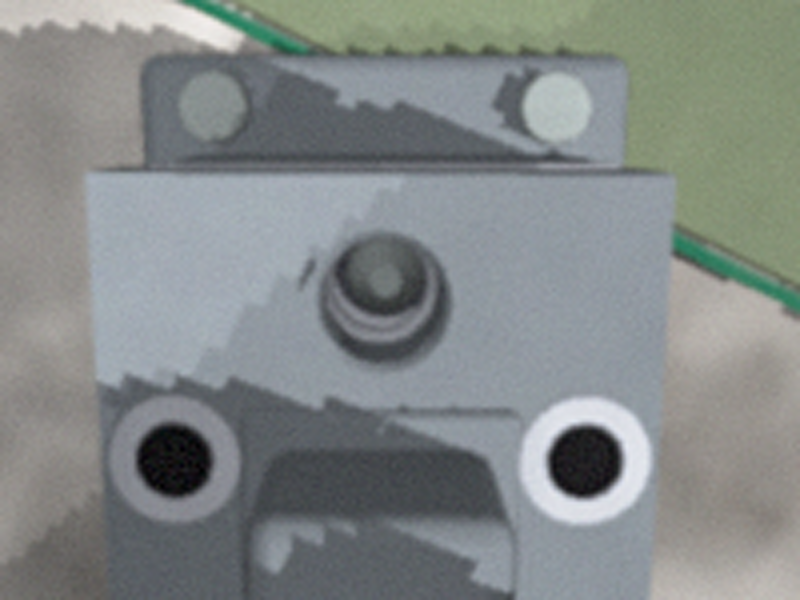

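The dowel tips have entered without contact force (underside at about 52 mm). I'll continue down.

>>> {"op": "apply_moves", "data": {
  "series": [
    {"gripper": -1, "dp": [0, -0.3, 3], "angular": [0, 0, 0]},
    {"gripper": -1, "dp": [0, -0.3, 5], "angular": [0, 0, 0]},
    {"gripper": -1, "dp": [0, -0.3, 7], "angular": [0, 0, 0]},
    {"gripper": -1, "dp": [0, -0.3, 9], "angular": [0, 0, 0]},
    {"gripper": -1, "dp": [0, -0.3, 10], "angular": [0, 0, 0]},
    {"gripper": -1, "dp": [0, -0.3, 11], "angular": [0, 0, 0]},
    {"gripper": -1, "dp": [0, -0.3, 12], "angular": [0, 0, 0]},
    {"gripper": -1, "dp": [0, -0.3, 12], "angular": [0, 0, 0]}
  ]
}}

```text
time: 12.15
position: [510.9, -162.1, 62.5]
eef_rot: [0.975, 0.222, 0.0, 0.0]
contact_force: [-0.1, -1.1, -2.7]
width: 25.0
```

>>> {"op": "apply_moves", "data": {
  "series": [
    {"gripper": -1, "dp": [0, 0, 1], "angular": [0, 0, 0]},
    {"gripper": -1, "dp": [0, 0, 2], "angular": [0, 0, 0]},
    {"gripper": -1, "dp": [0, 0, 3], "angular": [0, 0, 0]},
    {"gripper": -1, "dp": [0, 0, 3], "angular": [0, 0, 0]},
    {"gripper": -1, "dp": [0, 0, 3], "angular": [0, 0, 0]}
  ]
}}

```text
time: 12.65
position: [510.9, -162.1, 62.5]
eef_rot: [0.975, 0.222, 0.0, 0.0]
contact_force: [-5.9, 2.3, 11.5]
width: 25.3
```

>>> {"op": "apply_moves", "data": {
  "series": [
    {"gripper": -1, "dp": [0, 0, 1], "angular": [0, 0, 0]},
    {"gripper": -1, "dp": [0, 0, 2], "angular": [0, 0, 0]},
    {"gripper": -1, "dp": [0, 0, 2], "angular": [0, 0, 0]},
    {"gripper": -1, "dp": [0, 0, 2], "angular": [0, 0, 0]},
    {"gripper": -1, "dp": [0, 0, 2], "angular": [0, 0, 0]}
  ]
}}

```text
time: 13.15
position: [510.9, -162.1, 62.4]
eef_rot: [0.975, 0.222, 0.001, 0.001]
contact_force: [-10.1, 3.1, 20.0]
width: 25.2
```

```bash
python3 -c "
from h import *
from bench import camera
mv((511.4,-162.1,62.4),.448)
for n in('wrist','scene'):
    c=camera(n);np.savez(f'pics/{n}10.npz',**c);f=c['frame']
    x,y=(270,190) if n=='scene' else (160,70);w,h=(110,120) if n=='scene' else (200,150)
    k=5 if n=='scene' else 4
    cv2.imwrite(f'pics/{n}10.png',cv2.resize(f[y:y+h,x:x+w],None,fx=k,fy=k,interpolation=cv2.INTER_CUBIC))
mv((511.4,-162.1,62.4),.448)
"
```

```text
pos [ 510.9 -162.1   62.4] head 0.4479 t 13.15
dp [0.4 0.2 0. ] ang [ 0.0013 -0.0008 -0.0001] F [-10.1   3.1  20. ] w 25.2 q [-0.41  0.15  1.64 -0.    1.35  0.71]
pos [ 510.9 -162.1   62.4] head 0.4479 t 13.25
dp [0.4 0.2 0. ] ang [ 0.0013 -0.0008 -0.0001] F [-8.8  3.6 20.5] w 24.9 q [-0.41  0.15  1.64 -0.    1.35  0.71]
```

View pics/wrist10.png

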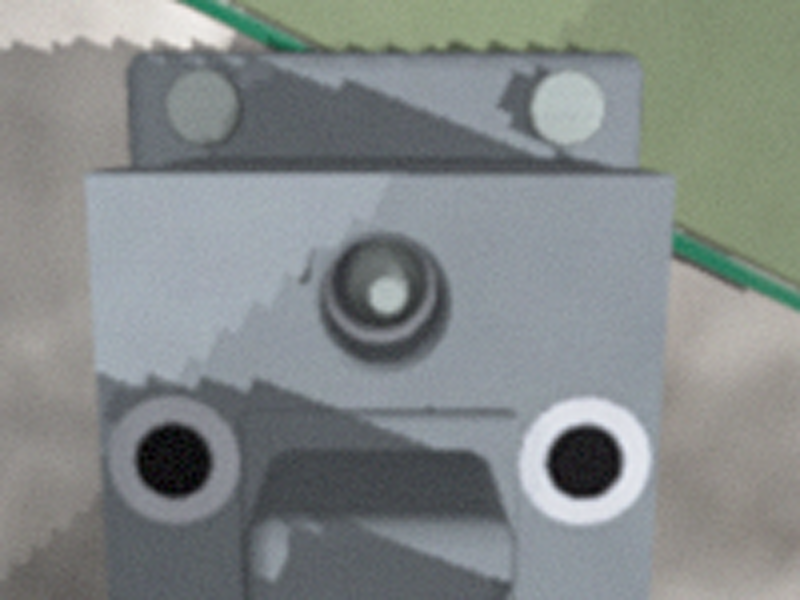

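View pics/scene10.png

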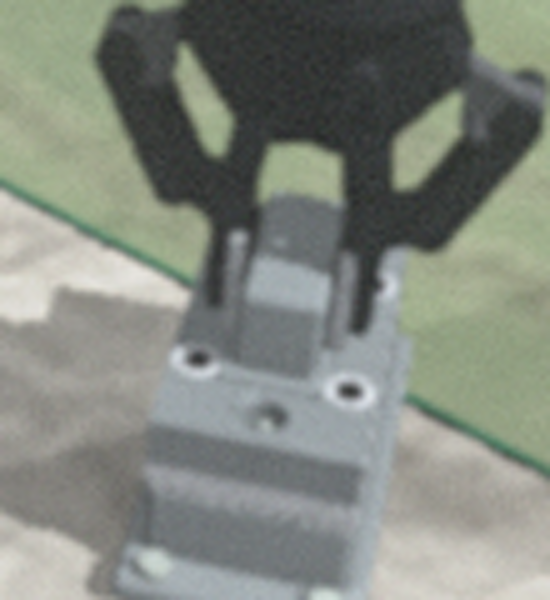

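TCP z of 62.4 minus the 22.4 grip offset puts the underside at 40.0 mm. The scene crop shows a light strip below the upper half at about (260,485), so I'll check by projection that this isn't a gap.

```bash
python3 -c "
from h import *
s=load('scene10')
p=(512.5,-161.6,.448)
q=proj(s,place(p,[(-60,32,62),(-60,-32,62),(-60,32,40),(-60,-32,40),(-60,32,10),(-60,-32,10)]))
print(((q-[270,190]+.5)*5-.5).round(0))
cv2.imwrite('pics/s10z.png',cv2.resize(s['frame'][260:315,285:355],None,fx=10,fy=10,interpolation=cv2.INTER_CUBIC))
"
```

```text
[[152. 422.]
 [369. 467.]
 [147. 478.]
 [360. 524.]
 [140. 552.]
 [348. 598.]]
```

View pics/s10z.png

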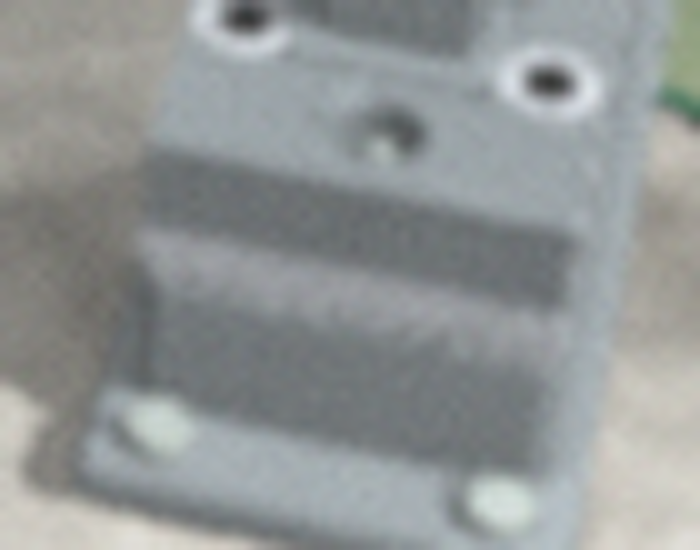

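The light strip is the upper half's bright joint band. Its top and seam edges fall where projection puts them. The plate corners in the wrist view haven't moved, so the part has not slipped in the grip. Handing in.

```bash
python3 -c "
from bench import bot
s=bot.read_state();print(s['contact_force'],s['position'],s['width'])
print(bot.sign_off())"
```

```text
[-8.82849245  3.63089586 20.52351026] [ 510.92957286 -162.10382538   62.44335537] 24.909110486878422
the job is handed in; nothing more can be done
None
```

The housing is closed and ready to bolt: I handed the job in at about 13 s, still gripping the upper half and pressing it down. `sign_off` gave no verdict, so this rests on my own checks.

- **Bearing:** I pressed it with shut fingers until it stopped at z ≈ 44 mm, 4 mm proud as specified. The force then rose to 18 N with almost no further travel. The upper half was still about 340 mm away.
- **Upper half:** I picked it up by its rib and carried it over. The dowel seen through its hole showed it 1.5 mm too far along the long side. I corrected that, and it went over both dowels with no sign of jamming.
- **Final state:**
  - The underside works out at 40.0 mm, which is flush.
  - Tilt is about 0.001 rad.
  - The reading is about 20 N downward, so roughly 23 N at the joint with the part's weight.
  - The grip holds at 25 mm, with no slip visible in the wrist view.
- **Readings to note:**
  - The tool also reads about 9 N of sideways force while pressing.
  - A light strip near the joint in the scene picture looked like a gap. By projection I took it to be the upper half's bright edge band, because the tool height and force fit a flush joint.
  - The cameras disagreed with each other by 1 to 2 mm, so I placed the part from dowel-to-hole measurements.
- **Bolts and spanner:** the arm's path stayed clear of them, but I did not measure their positions again at the end.

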